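# Lock the inlaid panel to the carving stand with the T-key

### The job

Take the red-handled T-key out of the rack, put its T-head lengthwise down through the brass-edged slot of the round inlaid panel, and turn it a quarter turn (either way) so that the panel is locked. Leave it upright with its collar resting on the panel, handle square across the slot, and leave the other two tools in the rack alone.

Things in the scene. Friction and masses are not known exactly. Their poses are not given: they have to be found in the camera images.
- red_key: T-key to use, upright in a rack pocket, 250 g. Origin: centre of the T-head's underside; z up the shank. Heights in mm: steel head 0-12 (50 long in x, 14 wide in y), shank 12-40 (12 dia), dark collar 40-46 (56 dia) resting on the rack top, red bar handle 46-92 (60 long in x, 18 thick in y: pinch across y), parallel to the head. A half turn looks the same. Lifts straight out, 40 mm deep.
- slot (a point): Centre of the brass-edged slot's mouth, on top of the round inlaid panel (200 mm dia, 20 thick, top 60 above the bench), fixed on a hollow drum; z up. Slot right through, 66 mm long in x, 28 wide in y (a half turn is the same); below it 36 mm free height, over 70 mm free radius. Collar resting on the panel: key origin 40 mm below this point, head 8 mm clear under the panel, free to turn.
- blue_key: Leave alone: like the red key but with a blue handle and a shank only 12 mm long, too short for this panel; in another rack pocket, handle top level with the red one's. Origin at its head's underside, 76 mm under the handle top. Also loose on the bench, beyond the work (x over 0.75 m): a tin 75 mm high and a wooden mallet 56 mm high.
- pin: Leave alone: plain pin with a round dark-wood knob (40 mm dia) in the third rack pocket; 92 mm high, origin at its lower end. The rack is a fixed light-wood block, 100 x 280 mm, 50 high; its three pockets, 64 x 28 mm, stand in a row 90 mm apart, long side along the row, and which tool is in which varies.
Not all that is in view belongs to the job. Leave any green, orange or turquoise look-alike of the red_key alone.

How it is judged:
By the outcome, as a careful person would: the job done as asked, in the order asked, and still so for the second after the job is handed in, with the robot touching nothing.
It also fails if it takes over 46 s, if anything falls off the work surface, if the arm or the gripper's body presses on something with over 40 N, if the wrist force passes 120 N, or if a joint passes its speed limit or range.

### The arm

A 6-joint arm with a two-finger parallel gripper is mounted at the origin on the work surface. World frame = base frame: x ahead of the robot, y to its left, z up, the work surface at z = 0. Lengths are in mm, angles in degrees, forces in N, time in s.
With the tool pointing down it reaches from about 350 to 850 mm from the base axis. Payload 8.1 kg.
Tool frame: the origin (TCP) lies between the finger pads; the fingertips stand 14 mm ahead of it and the grasp point (between the pads) lies 5 mm behind it; z points along the fingers, x is the direction in which the jaws open and shut, and the axes are right-handed (so a half turn about z gives the same grasp; the last joint's range is limited). The gripper opens to 85 mm and grips with 20 to 120 N. Pads are 22 mm wide; open, the fingers measure 114 mm over their backs; the gripper's body (76 mm by 85 mm) begins 54 mm behind the grasp point. The pads swing forward as they close: fully open they stand 13 mm farther back than shut.
Start: joints at [-69.007, 7.471, 85.268, -0, 87.261, -4.893], TCP at [261.971, -539.793, 245.292] pointing down, gripper open.
Joint ranges: [-169.43, 169.43], [-51.17, 129.36], [1.28, 143.12], [-76.62, 256.62], [0, 156.53], [-152.29, 152.29]. Speed limits (degrees/s): [136.94, 136.94, 159.86, 180, 180, 180].

### API

Orientations are given as [roll, pitch, yaw] about the fixed x, y, z axes, in that order (R = Rz(yaw) Ry(pitch) Rx(roll)).
In Python, from bench import r, vision, job gives the robot as it stands.
- The arm moves only by the tool send_rows, never from a script. Its arguments are lists of equal length, an entry for each row: "dp": the shift along the world's x, y, z in mm, a list of three; "rot": the turn, a rotation vector about the world's x, y, z in rad, a list of three. In form: {"dp": [[tx, ty, tz], ...], "rot": [[wx, wy, wz], ...]}. A call has 1 to 5 rows; each row is the pose to reach, as a shift and turn from the pose commanded when the call began; what a row does not reach only later rows make up. A row lasts 1/8 s, in which the tool goes at most 62.5 mm and 10.7 degrees, less where a joint would pass 70% of its speed; a pose out of reach is approached as far as the arm can. A call with a gripper value outside its range is refused whole. "jaw" is the finger opening in mm, from 0 to 85.4, set as the call begins (left out, the last holds). The fingers move at their own pace and stop on an object; "force" is the grip in N (left out, the last holds). Time passes only in rows, so rows that repeat a pose let the fingers close. It gives the time, the measured TCP pose, the force and the opening at its end, in the units of the state.
- r.sense(): the state, without advancing time (a new reading comes with each control period).
- vision.snapshot(name): name is "side" or "top"; returns a dict with "pixels" (384x512x3 uint8, red, green, blue), "depth" (384x512 float32, mm along the optical axis (not along the pixel's ray), 0 where there is no reading), "intrinsics" (3x3 intrinsics, pixels), "world_from_camera" (4x4, takes a point from camera to world coordinates). Camera axes: x right, y down, z forward; pixel columns grow to the right and rows downward; lengths in mm; the calibration is good to about 2 mm. A picture is of the moment at which its call begins.
- job.hand_in(): hands the job in, once; it reports no verdict.
The state is a dict: "time": time; "joint_pos": joint angles; "qd": joint speeds; "joint_efforts": joint torques, N m; "tool_pos": TCP position; "tcp_rot": TCP orientation; "ft_force": force on the tool from outside, world axes, zero at the start; "wrist_torque": the same for the moment, N m; "finger_gap": finger opening in mm.
Only numpy, scipy, OpenCV 4.12 (cv2) and the standard library are available. Lean on these libraries where they do the work, as an engineer would, in place of code of your own. Each camera call takes 0.05 s, during which the arm holds its last target.

## Working session

There is one attempt and no reset: what is moved stays moved. The work goes in short steps, Python scripts to look and compute and a tool call to move; the robot and the scene stay as the last step left them, time stands still between calls to the robot, and variables do not carry over. Pictures are saved under pics/ and viewed, and the job is handed in when it is done.

Besides the shell and the picture viewer there is one more tool, called after "Emit:" by a JSON object that holds its "api" and its "payload". send_rows: Moves the arm, as the interface text tells. Its arguments: {"type":"object","properties":{"dp":{"type":"array"},"rot":{"type":"array"},"jaw":{"type":"number"},"force":{"type":"number"}},"required":["dp","rot"]}

```bash
mkdir -p pics; ls; cat > h.py <<'E'
import numpy as np,cv2
from bench import r,vision,job
def snap(n,f):
    s=vision.snapshot(n); np.savez(f'pics/{f}.npz',**s); cv2.imwrite(f'pics/{f}.png',s['pixels'][:,:,::-1]); return s
def world(s):
    K=s['intrinsics'];T=s['world_from_camera'];d=s['depth'];v,u=np.mgrid[:d.shape[0],:d.shape[1]]
    P=np.stack([(u-K[0,2])/K[0,0]*d,(v-K[1,2])/K[1,1]*d,d],-1)
    W=P@T[:3,:3].T+T[:3,3]; W[d==0]=np.nan; return W
E
python3 - <<'E'
from h import *
s=snap('top','t0'); a=snap('side','s0')
for q in(s,a): print(q['intrinsics'],q['world_from_camera'])
print(r.sense())
E
```

```text
pics
[[477.09332157   0.         258.3954399 ]
 [  0.         477.09332157 196.51584223]
 [  0.           0.           1.        ]] [[ 2.65468925e-02 -9.93249087e-01  1.12922601e-01  4.15246605e+02]
 [-9.99579274e-01 -2.50547455e-02  1.46128446e-02 -2.95279187e+01]
 [-1.16849475e-02 -1.13263017e-01 -9.93496327e-01  1.08150397e+03]
 [ 0.00000000e+00  0.00000000e+00  0.00000000e+00  1.00000000e+00]]
[[393.06137699   0.         258.89474955]
 [  0.         393.06137699 193.65196706]
 [  0.           0.           1.        ]] [[-9.10983527e-01 -3.04658811e-01  2.78014427e-01  3.01450016e+02]
 [-4.12155256e-01  6.97609838e-01 -5.86061908e-01  4.98703334e+02]
 [-1.53966750e-02 -6.48477851e-01 -7.61077801e-01  7.19482709e+02]
 [ 0.00000000e+00  0.00000000e+00  0.00000000e+00  1.00000000e+00]]
{'time': 0.1, 'joint_pos': array([-6.90047045e+01,  7.51080718e+00,  8.53238332e+01, -1.80609577e-03,
        8.72615644e+01, -4.89393279e+00]), 'qd': array([-0.00767856, -0.14263726, -0.13027846, -0.01787174, -0.1027551 ,
        0.00363669]), 'joint_efforts': array([ 1.31606859e-03, -5.70952785e+01, -5.01940048e+01, -2.19389549e-04,
        8.17381806e-03, -9.34114269e-05]), 'tool_pos': array([ 261.80999189, -539.33610964,  244.34143445]), 'tcp_rot': array([-1.79993590e+02,  9.60079630e-02, -6.41106785e+01]), 'ft_force': array([-0.12624852,  0.11409891, -0.47459161]), 'wrist_torque': array([-0.0188009 ,  0.00768972, -0.00402235]), 'finger_gap': 85.35678790593579}
```

View pics/t0.png

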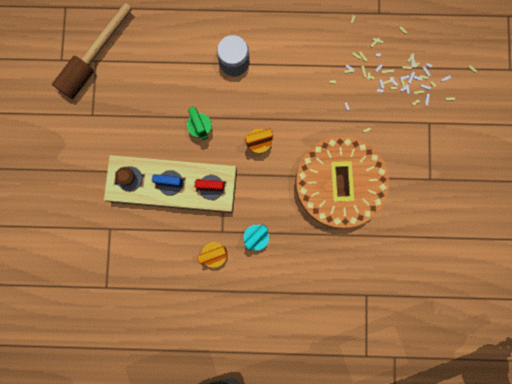

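View pics/s0.png

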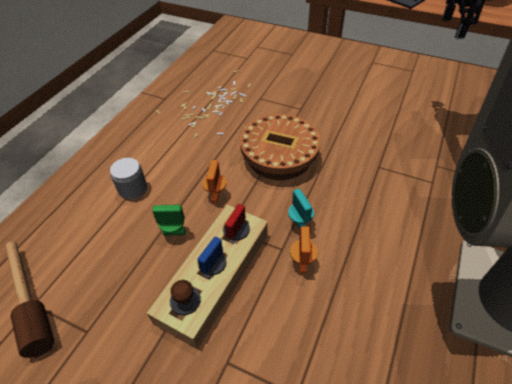

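```bash
cat > m.py <<'E'
from h import *
def redbar(s,W,zmin=75):
    hsv=cv2.cvtColor(s['pixels'],cv2.COLOR_RGB2HSV).astype(int);h,S,V=[hsv[...,i] for i in range(3)]
    m=((h<5)|(h>174))&(S>190)&(V>90)
    return m
def rect(P): 
    (c,sz,a)=cv2.minAreaRect(P[:,:2].astype(np.float32)); b=cv2.boxPoints((c,sz,a))
    e=[b[1]-b[0],b[2]-b[1]]; l=max(e,key=np.linalg.norm)
    return c,sz,np.degrees(np.arctan2(l[1],l[0]))%180
E
python3 - <<'E'
from m import *
for n in('t0','s0'):
    s=np.load(f'pics/{n}.npz');s={k:s[k] for k in s};W=world(s)
    m=redbar(s,W)
    nl,lab,st,ce=cv2.connectedComponentsWithStats(m.astype(np.uint8))
    for i in range(1,nl):
        if st[i,4]<40: continue
        P=W[lab==i];P=P[~np.isnan(P[:,0])]; zt=np.percentile(P[:,2],90)
        T=P[P[:,2]>zt-6]
        print(n,ce[i],st[i,4],'z',np.percentile(P[:,2],[5,50,95]),'mean',T.mean(0),rect(T))
    # rack top
    if n=='t0':
        g=W[165:210,110:235].reshape(-1,3); g=g[(g[:,2]>45)&(g[:,2]<54)]; print('rack',rect(g),len(g))
        # panel
        g=W[130:235,290:395]; ok=(g[...,2]>52)&(g[...,2]<68); q=g[ok]; print('panel',rect(q),np.median(q[:,2]),len(q))
        c,rad=cv2.minEnclosingCircle(q[:,:2].astype(np.float32));print(c,rad)
        # slot: hole depth
        h=~ok; h2=h.copy(); h2[:25]=0;h2[75:]=0;h2[:,:25]=0;h2[:,75:]=0
        v,u=np.nonzero(h2); print('hole px',u.min()+290,u.max()+290,v.min()+130,v.max()+130,len(u))
    big=cv2.resize(s['pixels'][:,:,::-1][100:280,100:400] if n=='t0' else s['pixels'][:,:,::-1][100:300,150:350],None,fx=2.6,fy=2.6,interpolation=cv2.INTER_CUBIC)
    cv2.imwrite(f'pics/{n}_crop.png',big)
E
```

```text
t0 [208.88349515 184.08737864] 206 z [ 98.24628146 101.37442258 104.18470549] mean [550.10077161  88.17553997 101.42738669] ((550.2745971679688, 88.1650390625), (55.249393463134766, 15.568800926208496), np.float32(87.94928))
rack ((549.3897094726562, 176.5243682861328), (97.6860122680664, 274.1574401855469), np.float32(91.23721)) 3375
panel ((569.7945556640625, -194.23788452148438), (199.1790008544922, 199.24855041503906), np.float32(90.92057)) 59.850271103503246 6324
(570.3495483398438, -194.6251220703125) 100.60093688964844
hole px 320 353 156 202 375
s0 [234.51497006 215.40718563] 167 z [ 99.09183983 101.62657407 103.45007537] mean [548.08790302  93.23839747 101.53427335] ((547.9668579101562, 92.3399658203125), (14.993820190429688, 56.085853576660156), np.float32(90.43622))
```

View pics/t0_crop.png

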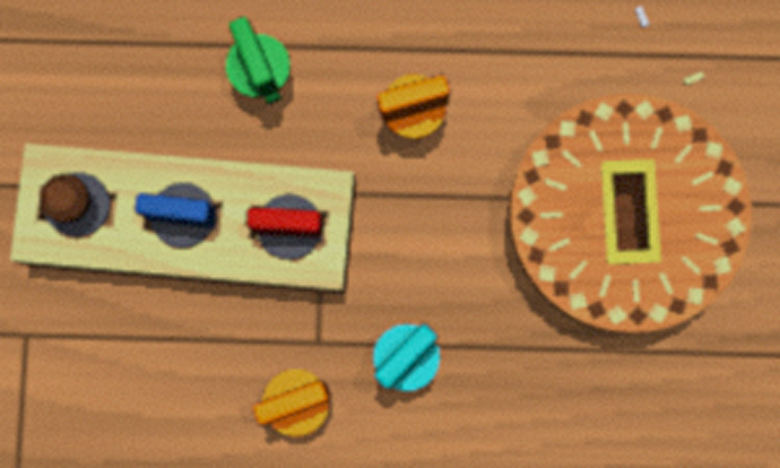

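View pics/s0_crop.png

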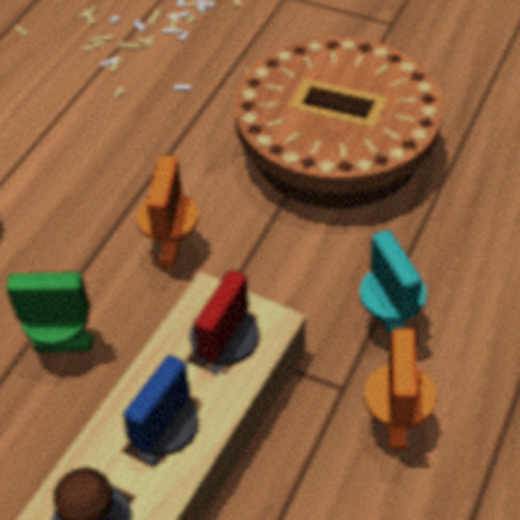

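```bash
python3 - <<'E'
from m import *
for n,box in(('t0',(155,210,325,362)),('s0',(125,155,255,310))):
    s=np.load(f'pics/{n}.npz');s={k:s[k] for k in s}
    K=s['intrinsics'];T=s['world_from_camera']
    def at(u,v,z):
        d=np.stack([(u-K[0,2])/K[0,0],(v-K[1,2])/K[1,1],np.ones_like(u)],-1)@T[:3,:3].T
        return T[:3,3]+d*((z-T[2,3])/d[...,2])[...,None]
    hsv=cv2.cvtColor(s['pixels'],cv2.COLOR_RGB2HSV).astype(int)
    m=(abs(hsv[...,0]-26)<6)&(hsv[...,1]>120)&(hsv[...,2]>100)
    b=np.zeros_like(m);v0,v1,u0,u1=box;b[v0:v1,u0:u1]=1;m&=b
    nl,lab,st,ce=cv2.connectedComponentsWithStats(m.astype(np.uint8)); i=1+st[1:,4].argmax()
    v,u=np.nonzero(lab==i);P=at(u.astype(float),v.astype(float),60.)
    print(n,'brass outer',rect(P),P[:,:2].mean(0),len(u),'bbox',st[i])
    f=cv2.findContours((lab==i).astype(np.uint8),cv2.RETR_CCOMP,cv2.CHAIN_APPROX_NONE)
    for c,hh in zip(f[0],f[1][0]):
        if len(c)>15:
            c=c[:,0].astype(float);Q=at(c[:,0],c[:,1],60.);print('  contour',hh[3]>=0,rect(Q))
E
```

```text
t0 brass outer ((569.84326171875, -194.5546112060547), (86.72069549560547, 44.62947463989258), np.float32(3.8523538)) [ 569.32687848 -194.55628556] 482 bbox [331 161  23  41 482]
  contour False ((569.84326171875, -194.5546112060547), (86.72069549560547, 44.62947463989258), np.float32(3.8523538))
  contour True ((569.7512817382812, -194.38217163085938), (66.47174835205078, 30.035886764526367), np.float32(4.0151415))Traceback (most recent call last):
  File "<stdin>", line 11, in <module>
ValueError: attempt to get argmax of an empty sequence
```

Candidates for the key are red (209,185), orange (259,141) and (213,256), green (199,122), turquoise (256,238) and blue (167,181). Only (209,185) is red. It stands in the end rack pocket, and its top measures z≈102, which is the 50−40+92 expected. The slot is at (343,181), centre (569.8, −194.5), yaw 4°, and measures 66×30 mm, matching the description.

Now moving above the key.

Emit:
{"api": "send_rows", "payload": {"dp": [[24, 52.4, -3], [48, 104.8, -6], [72, 157.2, -9], [96, 209.6, -12], [120, 262, -15]], "rot": [[0, 0, 0.095], [0, 0, 0.19], [0, 0, 0.285], [0, 0, 0.38], [0, 0, 0.475]], "jaw": 60, "force": 60}}

```text
time: 0.72
tool_pos: [382.2, -275.9, 229.8]
tcp_rot: [-180.0, 0.0, -36.7]
ft_force: [0.4, 0.3, 0.1]
finger_gap: 59.9
```

Emit:
{"api": "send_rows", "payload": {"dp": [[24, 52.4, -3], [48, 104.8, -6], [72, 157.2, -9], [96, 209.6, -12], [120, 262, -15]], "rot": [[0, 0, 0.095], [0, 0, 0.19], [0, 0, 0.285], [0, 0, 0.38], [0, 0, 0.475]]}}

```text
time: 1.35
tool_pos: [502.3, -13.9, 215.0]
tcp_rot: [180.0, 0.0, -9.5]
ft_force: [1.0, -1.1, 0.1]
finger_gap: 60.0
```

Emit:
{"api": "send_rows", "payload": {"dp": [[24, 52.4, -3], [48, 104.8, -6], [48, 104.8, -30], [48, 104.8, -30]], "rot": [[0, 0, 0.095], [0, 0, 0.19], [0, 0, 0.19], [0, 0, 0.19]]}}

```text
time: 1.85
tool_pos: [548.1, 89.5, 182.5]
tcp_rot: [180.0, 0.3, 1.3]
ft_force: [-0.3, -0.6, -0.5]
finger_gap: 60.1
```

Emit:
{"api": "send_rows", "payload": {"dp": [[0, 0, -35], [0, 0, -65], [0, 0, -85], [0, 0, -100], [0, 0, -106]], "rot": [[0, 0, 0], [0, 0, 0], [0, 0, 0], [0, 0, 0], [0, 0, 0]]}}

```text
time: 2.48
tool_pos: [549.9, 88.7, 78.9]
tcp_rot: [180.0, 0.0, 1.2]
ft_force: [-0.2, -0.8, 1.0]
finger_gap: 59.7
```

```bash
python3 - <<'E'
from h import *
s=snap('side','s1'); cv2.imwrite('pics/s1c.png',cv2.resize(s['pixels'][130:280,150:350,::-1],None,fx=3.5,fy=3.5))
q=r.sense();print(q['tool_pos'],q['tcp_rot'],q['ft_force'])
E
```

```text
[549.7499825   88.80068894  78.5545085 ] [1.79996434e+02 4.20647485e-02 1.18560644e+00] [-0.29086623  0.30046445 -0.15738197]
```

View pics/s1c.png

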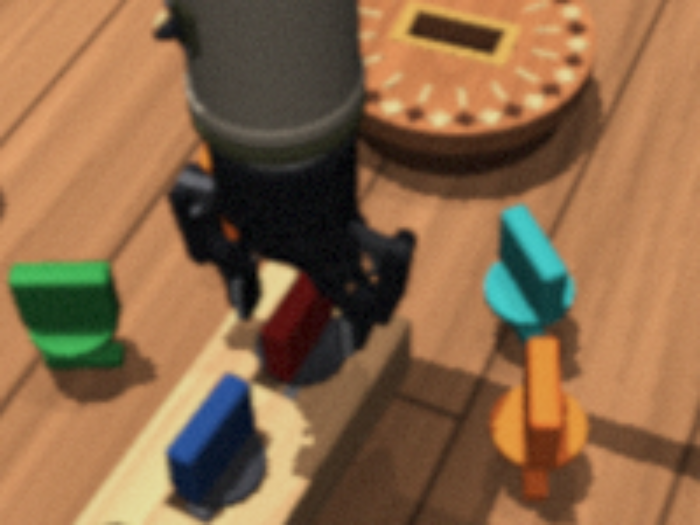

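The fingers straddle the red handle at about (300,330) in the crop, clear of everything else. Closing.

Emit:
{"api": "send_rows", "payload": {"dp": [[0, 0, 0], [0, 0, 0], [0, 0, 0], [0, 0, 0], [0, 0, 0]], "rot": [[0, 0, 0], [0, 0, 0], [0, 0, 0], [0, 0, 0], [0, 0, 0]], "jaw": 5, "force": 60}}

```text
time: 3.15
tool_pos: [550.8, 89.1, 80.4]
tcp_rot: [-180.0, -0.1, 1.2]
ft_force: [0.6, -1.1, 6.4]
finger_gap: 17.3
```

Emit:
{"api": "send_rows", "payload": {"dp": [[0, 0, 5], [0, 0, 15], [0, 0, 30], [0, 0, 50], [0, 0, 75]], "rot": [[0, 0, 0], [0, 0, 0], [0, 0, 0], [0, 0, 0], [0, 0, 0]]}}

```text
time: 3.78
tool_pos: [549.9, 89.0, 155.9]
tcp_rot: [-180.0, -0.0, 1.2]
ft_force: [0.3, -0.3, -1.2]
finger_gap: 17.4
```

Emit:
{"api": "send_rows", "payload": {"dp": [[0, 0, 30], [2, -20, 43], [4, -52, 43], [6, -84, 43], [8, -116, 43]], "rot": [[0, 0, 0], [0, 0, -0.12], [0, 0, -0.28], [0, 0, -0.44], [0, 0, -0.6]]}}

```text
time: 4.4
tool_pos: [558.3, -28.0, 199.1]
tcp_rot: [-180.0, -0.1, -33.5]
ft_force: [0.3, 0.1, -2.2]
finger_gap: 17.2
```

Emit:
{"api": "send_rows", "payload": {"dp": [[3, -32, 0], [6, -64, 0], [9, -96, 0], [11, -128, 0], [12, -150, 0]], "rot": [[0, 0, -0.16], [0, 0, -0.32], [0, 0, -0.48], [0, 0, -0.64], [0, 0, -0.8]]}}

```text
time: 5.03
tool_pos: [570.2, -178.6, 199.0]
tcp_rot: [-179.9, -0.1, -79.4]
ft_force: [-0.8, 0.0, -3.5]
finger_gap: 17.6
```

Emit:
{"api": "send_rows", "payload": {"dp": [[0, -17.5, 0], [0, -17.5, -15], [0, -17.5, -30], [0, -17.5, -30], [0, -17.5, -30]], "rot": [[0, 0, -0.122], [0, 0, -0.122], [0, 0, -0.122], [0, 0, -0.122], [0, 0, -0.122]]}}

```text
time: 5.65
tool_pos: [569.9, -193.8, 167.1]
tcp_rot: [180.0, 0.0, -85.9]
ft_force: [0.2, 0.4, -2.5]
finger_gap: 17.0
```

```bash
python3 - <<'E'
from h import *
s=snap('side','s2'); cv2.imwrite('pics/s2c.png',cv2.resize(s['pixels'][50:200,180:380,::-1],None,fx=3.5,fy=3.5))
t=snap('top','t2'); cv2.imwrite('pics/t2c.png',cv2.resize(t['pixels'][110:260,250:450,::-1],None,fx=3.5,fy=3.5))
q=r.sense();print(q['tool_pos'],q['tcp_rot'],q['ft_force'])
E
```

```text
[ 570.35984536 -194.21733337  167.87662544] [-1.79955695e+02 -2.14366962e-02 -8.59438289e+01] [-0.9335042   0.23845159 -2.38910497]
```

View pics/s2c.png

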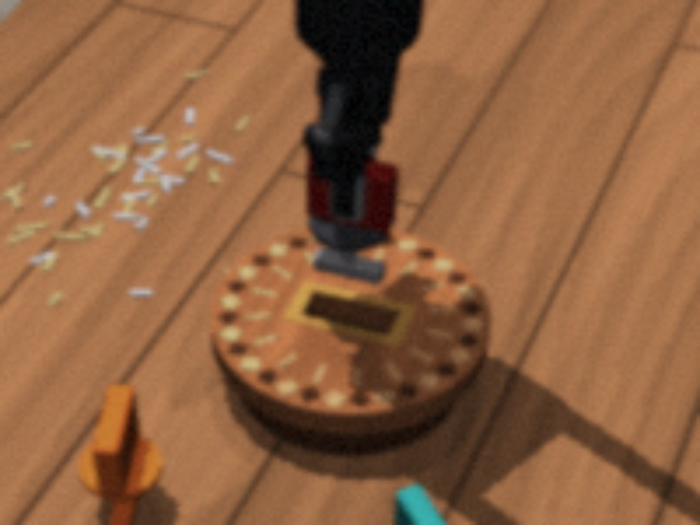

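View pics/t2c.png

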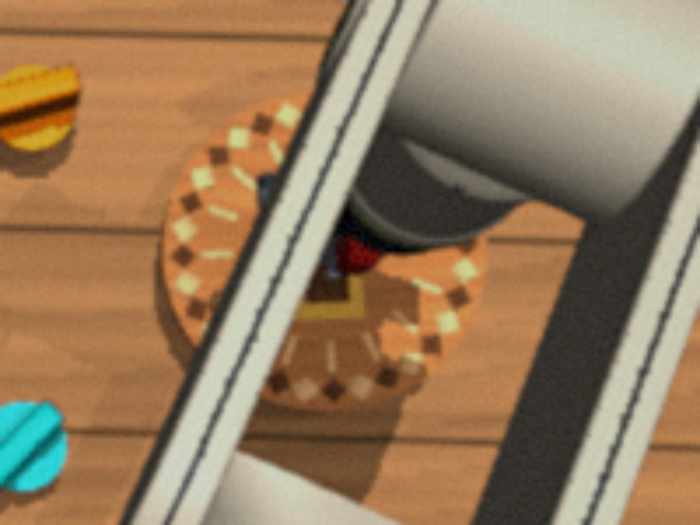

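```bash
python3 - <<'E'
from m import *
s=np.load('pics/s2.npz');s={k:s[k] for k in s};K=s['intrinsics'];T=s['world_from_camera']
def pr(p):
    c=np.linalg.inv(T)@np.r_[p,1];return (K@c[:3]/c[2])[:2]
im=cv2.resize(s['pixels'][70:170,220:340,::-1],None,fx=6,fy=6,interpolation=cv2.INTER_CUBIC)
def boxpts(cx,cy,z,L,w,a):
    a=np.radians(a);e=np.array([np.cos(a),np.sin(a)]);f=np.array([-e[1],e[0]])
    return np.array([(pr([*(np.array([cx,cy])+i*L/2*e+j*w/2*f),z])-[220,70]+.5)*6-.5 for i,j in((1,1),(1,-1),(-1,-1),(-1,1))]).astype(np.int32)
cv2.polylines(im,[boxpts(569.8,-194.5,60,66,28,4)],True,(0,255,0))
dz=167.9-79
for z in(10,22): cv2.polylines(im,[boxpts(570.3,-194.2,z+dz,50,14,4)],True,(255,255,0))
for z in (56,102): cv2.polylines(im,[boxpts(570.3,-194.2,z+dz,60,18,4)],True,(255,0,255))
cv2.imwrite('pics/ov2.png',im)
E
```

```text
(no output)
```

View pics/ov2.png

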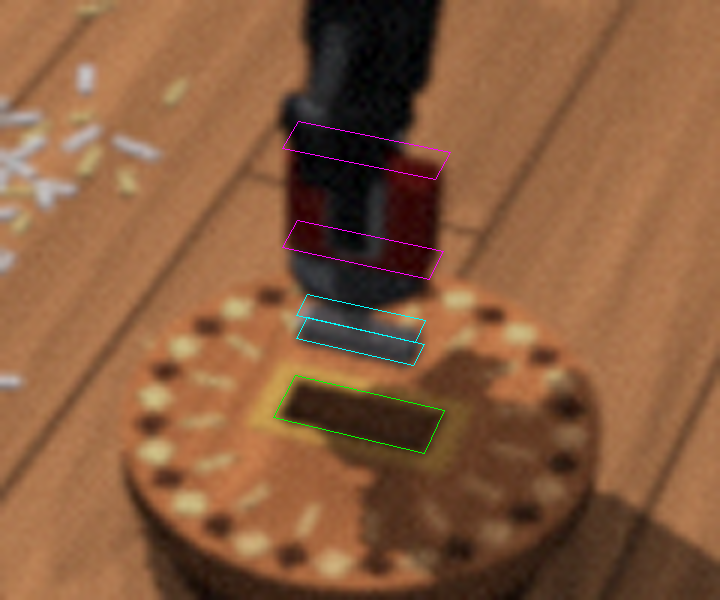

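Emit:
{"api": "send_rows", "payload": {"dp": [[0, 0, -15], [0, 0, -28], [0, 0, -36], [0, 0, -44], [0, 0, -52]], "rot": [[0, 0, 0], [0, 0, 0], [0, 0, 0], [0, 0, 0], [0, 0, 0]]}}

```text
time: 6.38
tool_pos: [570.0, -194.5, 114.8]
tcp_rot: [-180.0, -0.0, -86.0]
ft_force: [0.8, 0.2, -1.2]
finger_gap: 17.5
```

Emit:
{"api": "send_rows", "payload": {"dp": [[0, 0, -7], [0, 0, -14], [0, 0, -20], [0, 0, -22], [0, 0, -22]], "rot": [[0, 0, 0], [0, 0, 0], [0, 0, 0], [0, 0, 0], [0, 0, 0]]}}

```text
time: 7.0
tool_pos: [569.9, -194.5, 93.2]
tcp_rot: [180.0, 0.0, -86.0]
ft_force: [-0.1, -0.0, -2.3]
finger_gap: 17.3
```

```bash
python3 - <<'E'
from h import *
s=snap('side','s3'); cv2.imwrite('pics/s3c.png',cv2.resize(s['pixels'][70:170,220:340,::-1],None,fx=6,fy=6))
q=r.sense();print(q['tool_pos'],q['tcp_rot'],q['ft_force'],q['wrist_torque'])
E
```

```text
[ 570.0970563  -194.56093626   93.48555919] [-1.79984065e+02 -6.77493717e-03 -8.60018957e+01] [-0.64338304 -0.12163088 -2.16946748] [0.05050334 0.01067955 0.02007227]
```

View pics/s3c.png

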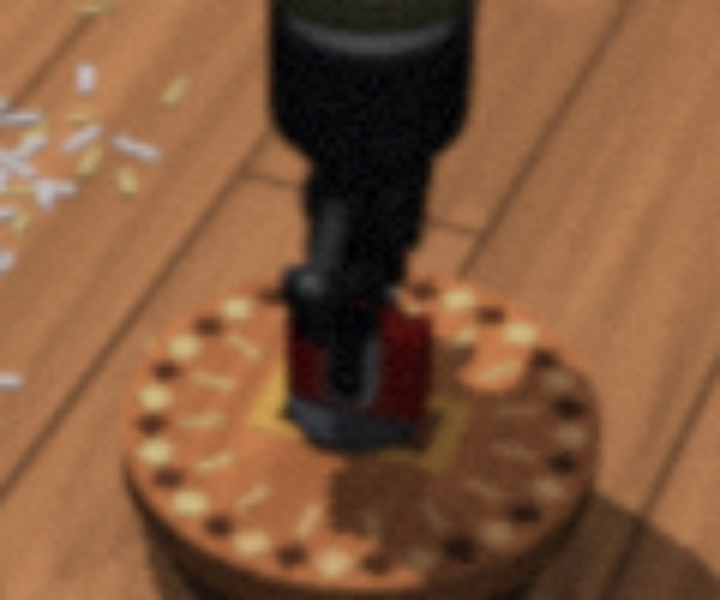

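The head is through the slot, the collar is about 3 mm above the panel at (350,430), and there is no contact force. Turning +90°.

Emit:
{"api": "send_rows", "payload": {"dp": [[0, 0, 0], [0, 0, 0], [0, 0, 0], [0, 0, 0], [0, 0, 0]], "rot": [[0, 0, 0.13], [0, 0, 0.27], [0, 0, 0.42], [0, 0, 0.57], [0, 0, 0.72]]}}

```text
time: 7.68
tool_pos: [570.3, -194.6, 93.8]
tcp_rot: [-180.0, -0.0, -44.5]
ft_force: [-0.5, 0.1, -2.9]
finger_gap: 17.5
```

Emit:
{"api": "send_rows", "payload": {"dp": [[0, 0, 0], [0, 0, 0], [0, 0, 0], [0, 0, 0], [0, 0, 0]], "rot": [[0, 0, 0.15], [0, 0, 0.3], [0, 0, 0.45], [0, 0, 0.6], [0, 0, 0.72]]}}

```text
time: 8.3
tool_pos: [570.3, -194.6, 93.8]
tcp_rot: [180.0, -0.0, -3.2]
ft_force: [0.0, -0.1, -2.6]
finger_gap: 17.2
```

Emit:
{"api": "send_rows", "payload": {"dp": [[0, 0, 0], [0, 0, 0], [0, 0, -1], [0, 0, -2], [0, 0, -2]], "rot": [[0, 0, 0.131], [0, 0, 0.131], [0, 0, 0.131], [0, 0, 0.131], [0, 0, 0.131]]}}

```text
time: 8.93
tool_pos: [569.9, -194.4, 91.1]
tcp_rot: [-180.0, 0.0, 4.0]
ft_force: [0.9, -0.0, -2.2]
finger_gap: 17.2
```

Emit:
{"api": "send_rows", "payload": {"dp": [[0, 0, -0.5], [0, 0, -1], [0, 0, -1]], "rot": [[0, 0, 0], [0, 0, 0], [0, 0, 0]]}}

```text
time: 9.3
tool_pos: [570.0, -194.5, 90.4]
tcp_rot: [180.0, -0.0, 4.0]
ft_force: [-0.7, 0.9, -0.6]
finger_gap: 17.0
```

Emit:
{"api": "send_rows", "payload": {"dp": [[0, 0, -0.5], [0, 0, -1], [0, 0, -1]], "rot": [[0, 0, 0], [0, 0, 0], [0, 0, 0]]}}

```text
time: 9.68
tool_pos: [570.1, -194.6, 90.4]
tcp_rot: [180.0, -0.0, 4.0]
ft_force: [-4.9, 1.8, 8.2]
finger_gap: 17.2
```

The collar is seated: 8 N upward and z has stopped falling. Releasing.

Emit:
{"api": "send_rows", "payload": {"dp": [[0, 0, 0.5], [0, 0, 0.5], [0, 0, 0.5], [0, 0, 0.5], [0, 0, 0.5]], "rot": [[0, 0, 0], [0, 0, 0], [0, 0, 0], [0, 0, 0], [0, 0, 0]], "jaw": 50}}

```text
time: 10.3
tool_pos: [570.0, -194.5, 89.7]
tcp_rot: [-180.0, 0.0, 4.0]
ft_force: [-0.2, -0.2, -0.6]
finger_gap: 50.1
```

Emit:
{"api": "send_rows", "payload": {"dp": [[0, 0, 15], [0, 0, 40], [0, 0, 75], [0, 0, 115], [0, 0, 150]], "rot": [[0, 0, 0], [0, 0, 0], [0, 0, 0], [0, 0, 0], [0, 0, 0]]}}

```text
time: 10.92
tool_pos: [570.3, -194.6, 242.9]
tcp_rot: [179.9, -0.1, 4.0]
ft_force: [0.1, -0.1, -0.4]
finger_gap: 50.0
```

Emit:
{"api": "send_rows", "payload": {"dp": [[-20, -55, 0], [-40, -110, 0], [-60, -165, 0], [-80, -220, 0], [-95, -260, 0]], "rot": [[0, 0, 0], [0, 0, 0], [0, 0, 0], [0, 0, 0], [0, 0, 0]]}}

```text
time: 11.55
tool_pos: [473.8, -456.9, 241.3]
tcp_rot: [179.9, -0.0, 3.9]
ft_force: [0.8, -0.1, -0.6]
finger_gap: 49.9
```

```bash
python3 - <<'E'
from m import *
a=snap('side','s4'); t=snap('top','t4')
cv2.imwrite('pics/e4.png',np.hstack([cv2.resize(x[:,:,::-1],(400,400),interpolation=cv2.INTER_CUBIC) for x in(a['pixels'][80:200,220:340],t['pixels'][120:240,280:400])]))
for s in(t,a):
    W=world(s);m=redbar(s,W);nl,lab,st,ce=cv2.connectedComponentsWithStats(m.astype(np.uint8))
    for i in range(1,nl):
        if st[i,4]<40: continue
        P=W[lab==i];P=P[~np.isnan(P[:,0])]; zt=np.percentile(P[:,2],90);T=P[P[:,2]>zt-6];print(ce[i],zt,rect(T))
E
```

```text
[345.37558685 177.1314554 ] 113.70302057806165 ((569.9223022460938, -192.99032592773438), (16.06643295288086, 56.166786193847656), np.float32(94.47684))
[279.56842105 123.92631579] 112.76983454499752 ((569.0732421875, -189.8447265625), (14.658185005187988, 55.884796142578125), np.float32(95.42206))
```

View pics/e4.png

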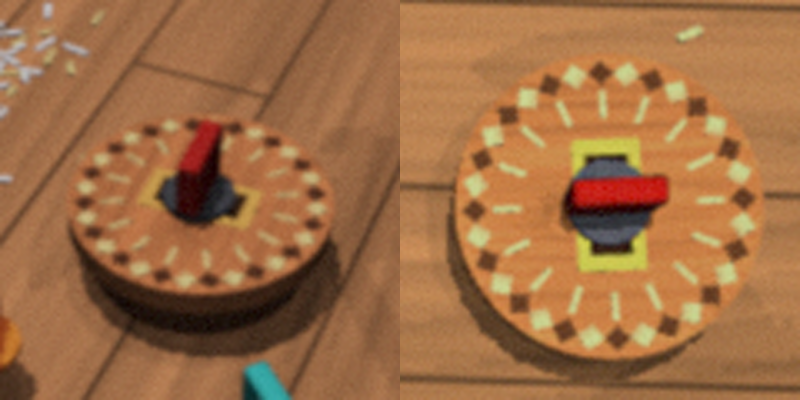

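View pics/t4.png

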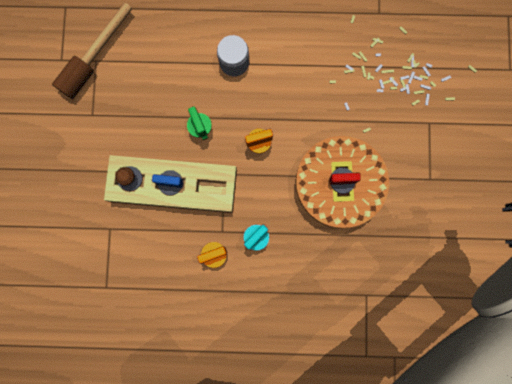

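The handle lies square across the slot, red at (345,177) in the top view, with the collar flat on the panel. The other tools have not moved. Handing in.

```bash
python3 -c "
from bench import job
print(job.hand_in())"
```

```text
the job is handed in; nothing more can be done
None
```

The red T-key is locked in the panel, and I handed the job in at about 11.7 s of the 46 s allowed. I lifted it from its rack pocket, put the head down through the slot, turned it +90° with no resistance, seated the collar, released it and moved the arm clear.

**Last checks:**
- **Seating:** the collar met the panel at about 8 N. The handle top now measures 113–114 mm high, against the 112 mm expected.
- **Handle angle:** it reads 94.5° from the top camera and 95.4° from the side. The slot measured 4°, so square is 94°.
- **Position:** the handle centre is within 2 mm of the slot centre by the top camera. The side camera puts it about 5 mm off along the handle. It read about 4 mm off the same way against the top camera before I touched the key, so I take that as camera error.
- **Other items:** the blue key, the pin, the look-alikes, the tin and the mallet look unmoved in the last top picture.

No check failed.

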